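# Fold up the specimen carrier

## Task

Set up the fold-flat specimen carrier: raise each of its three folded-out walls and press it upright until it clicks home and stays up by itself. Press firmly but do not ram the walls, and leave the bottle, the culture dishes and the slide box where they are.

Things in the scene. Friction and masses are not known exactly. Their poses are not given: they have to be found in the camera images.
- carrier: fold-flat specimen carrier, fixed to the bench: grey base 126 x 126 mm, top 50 mm up, black mat; corner posts 24 x 24 x 115 mm centred 70 mm from the middle in x and y; moulded back wall (+x) already up. Three grey walls are folded out level with the base top, 44 mm clear of the bench: a fingertip fits beneath. Origin: middle of underside; x to the back wall, y to the left wall, z up
- wall_front (a joint): Front (carrier -x side) wall: hinge angle in rad, 0 = folded out level, pi/2 = upright, hard stop 1.62. Elastic crease: let go half-way it springs back to near flat (under 0.5). From about 1.27 one end rides over a sprung steel ball in a corner post (about 0.4 N m: 8 N near the free edge); at about 1.55 it clicks behind the ball and stays at 1.53 to 1.58
- wall_front_hinge (a point): middle of the front wall's hinge line: 64 mm from the carrier's middle, 50 mm above the bench; it lies in the wall's inner face (its upper face when folded out). Axes as the carrier's
- wall_front_edge (a point): middle of the front wall's free edge, half-way through its thickness. The wall is a flat grey plastic panel 114 mm long along the hinge, 65 mm from hinge line to free edge, 6 mm thick. x points from free edge to hinge, y along the hinge, z out of the inner face
- wall_left (a joint): Left (carrier +y side) wall: hinge angle in rad, 0 = folded out level, pi/2 = upright, hard stop 1.62. Elastic crease: let go half-way it springs back to near flat (under 0.5). From about 1.27 one end rides over a sprung steel ball in a corner post (about 0.4 N m: 8 N near the free edge); at about 1.55 it clicks behind the ball and stays at 1.53 to 1.58
- wall_left_hinge (a point): middle of the left wall's hinge line: 64 mm from the carrier's middle, 50 mm above the bench; it lies in the wall's inner face (its upper face when folded out). Axes as the carrier's
- wall_left_edge (a point): middle of the left wall's free edge, half-way through its thickness. The wall is a flat grey plastic panel 114 mm long along the hinge, 65 mm from hinge line to free edge, 6 mm thick. x points from free edge to hinge, y along the hinge, z out of the inner face
- wall_right (a joint): Right (carrier -y side) wall: hinge angle in rad, 0 = folded out level, pi/2 = upright, hard stop 1.62. Elastic crease: let go half-way it springs back to near flat (under 0.5). From about 1.27 one end rides over a sprung steel ball in a corner post (about 0.4 N m: 8 N near the free edge); at about 1.55 it clicks behind the ball and stays at 1.53 to 1.58
- wall_right_hinge (a point): middle of the right wall's hinge line: 64 mm from the carrier's middle, 50 mm above the bench; it lies in the wall's inner face (its upper face when folded out). Axes as the carrier's
- wall_right_edge (a point): middle of the right wall's free edge, half-way through its thickness. The wall is a flat grey plastic panel 114 mm long along the hinge, 65 mm from hinge line to free edge, 6 mm thick. x points from free edge to hinge, y along the hinge, z out of the inner face
- reagent: brown glass bottle, 64 mm across, 150 mm tall, standing. A bystander behind the carrier; origin: centre of its underside
- dish: closed stack of two clear culture dishes in one piece, 90 mm across, 29 mm high. A bystander behind the carrier; origin: centre of its underside
- slide_box: black slide box 60 x 140 x 35 mm lying flat. A bystander behind the carrier; origin: centre of its underside

How it is judged:
At the end, for the whole second after the job is handed in: all three walls stand upright by themselves behind their catches (hinge angle above 1.51 rad, at rest) (value of joint each of wall_front, wall_left, wall_right above 1.51 rad and velocity of joint each of wall_front, wall_left, wall_right below 0.05 rad/s); the robot touches nothing.
It fails at once if a wall is rammed (pressed with more than 60 N) (contact force between any of wall_front, wall_left, wall_right and the arm above 60 N or contact force between any of wall_front, wall_left, wall_right and the fingers above 60 N).
It fails at once if the bottle, the dishes or the slide box is moved by more than 30 mm (distance of any of reagent, dish, slide_box from where it was at the start of the episode above 0.03 m).
It also fails if it takes over 67 s, if anything falls off the work surface, if the arm or the gripper's body presses on something with over 40 N, if the wrist force passes 120 N, or if a joint passes its speed limit or range.

## Robot

A 6-joint arm with a two-finger parallel gripper is mounted at the origin on the work surface. World frame = base frame: x ahead of the robot, y to its left, z up, the work surface at z = 0. Lengths are in m, angles in rad, forces in N, time in s.
With the tool pointing down it reaches from about 0.4 to 0.825 m from the base axis. Payload 7 kg.
Tool frame: the origin (TCP) lies between the finger pads; the fingertips stand 8 mm ahead of it and the grasp point (between the pads) lies 11 mm behind it (finger_overhang is the distance from the TCP to the fingertips, in m); z points along the fingers, y is the line along which they close (so a half turn about z gives the same grasp; the last joint's range is limited). The gripper opens to 88 mm and grips with 3 to 60 N. Pads are 19 mm wide; open, the fingers measure 130 mm over their backs; the gripper's body (78 mm by 193 mm) begins 47 mm behind the grasp point.
Start: joints at [-0.921, 0.359, 0.012, 0, -1.224, -0.288], TCP at [0.239, -0.631, 0.235] pointing down, gripper open.
Joint ranges: [-3.07, 3.07], [-1.43, 2.12], [-1.02, 1.25], [-3.03, 1.67], [-3.05, -0], [-3.03, 3.03]. Speed limits (rad/s): [2.39, 2.39, 3.01, 3.14, 3.14, 3.14].

## Interface

Orientations are given as a unit quaternion [x, y, z, w].
In Python, from bench import reach, servo_line, goto_joints, ungrasp, gripper_close, wait, ik, observe, get_image, PlanningError, close_job, look_for, tip_of, finger_overhang gives the robot as it stands. Calls block until the motion is done:
- reach(position, orientation): joint-space move of the TCP to a pose.
- servo_line(position, ori=None, v=0.15): straight line of the TCP; ori=None keeps the orientation; v is the mean speed in m/s.
- goto_joints(angles): joint-space move.
- ungrasp() and gripper_close(): open the fingers fully, or close them until they stop; the grip force is fixed at half the most.
- wait(seconds).
- ik(position, orientation): joint angles nearest the present ones, or None.
- observe(): the state.
- get_image(name): name is "scene" or "top" or "wrist"; returns a dict with "frame" (384x512x3 uint8, red, green, blue), "depth" (384x512 float32, m along the optical axis (not along the pixel's ray), 0 where there is no reading), "fx", "fy", "cx", "cy" (pixels), "D" ([k1, k2, p1, p2, k3] as OpenCV has them; the pictures are not rectified), "R" (3x3) and "t" (3): a world point X has camera coordinates R X + t; the wrist camera has in their place "T_tool_cam" (4x4, takes a point from camera to tool coordinates, whose origin is the TCP and whose axes are the flange's). Camera axes: x right, y down, z forward; pixel columns grow to the right and rows downward; lengths in m; the calibration is good to about 2 mm. A picture is of the moment at which its call begins: read the wrist's pose just before it.
A pose or a line that the arm cannot do raises PlanningError and nothing moves.
- close_job(): hands the job in; it is judged then, once.
Trained networks look in a picture, given as the dict that the camera call returned (one of the last four; its "shot" number tells which), for a name from the list of things; names that differ only in an ending like _2 or _b are one class to them, and where a whole thing is asked for, a point or a joint stands for the part that bears it (a point fixed in the world has none). Each returns a list of dicts, best first, with "score" (0 to 1); they miss things now and then, are a little off and sometimes report something else, mostly with a low value. They report only what shows in the picture. A call takes as long as a camera call.
- look_for(picture, target): "bbox" ([left, top, right, bottom] as shares, 0 to 1, of the picture: columns of its width, rows of its height, round what is visible of it).
- tip_of(picture, target): "centre" ([column, row] as shares, 0 to 1, of the picture: columns of its width, rows of its height: a listed point, or the origin of a listed thing).
The state is a dict: "clock": time; "joint_positions": joint angles; "qvel": joint speeds; "joint_efforts": joint torques, N m; "tool_pos": TCP position; "tool_rot": TCP orientation; "contact_force": force on the tool from outside, world axes, zero at the start; "torque": the same for the moment, N m; "opening": finger opening in m; "finger_force": force on a finger pad.
Only numpy, scipy, OpenCV 4.12 (cv2) and the standard library are available. Lean on these libraries where they do the work, as an engineer would, in place of code of your own. Each camera call takes 0.05 s, during which the arm holds its last target. There are 200 camera calls.

## Working session

There is one attempt and no reset: what is moved stays moved. The work goes in short steps, each a Python script; the robot and the scene stay as the last script left them, time stands still between calls to the robot, and variables do not carry over. Pictures are saved under pics/ and viewed, at most 10 in all, crops included, and the job is handed in when it is done.

```bash
ls; mkdir -p pics; python3 - <<'E'
from bench import *
import cv2,numpy as np
print(observe())
for n in ["top","scene"]:
    p=get_image(n); cv2.imwrite(f"pics/{n}0.png",p["frame"][:,:,::-1])
    print(n,p["fx"],p["cx"],p["cy"],p["R"],p["t"],p["D"])
    K=np.array([[p["fx"],0,p["cx"]],[0,p["fy"],p["cy"]],[0,0,1]])
    R=np.array(p["R"]);t=np.array(p["t"])
    for k in ["carrier","wall_front_hinge","wall_front_edge","wall_left_hinge","wall_left_edge","wall_right_hinge","wall_right_edge","reagent","dish","slide_box"]:
        for r in tip_of(p,k)[:2]:
            u,v=r["centre"][0]*512,r["centre"][1]*384
            d=cv2.undistortPoints(np.array([[[u,v]]]),K,np.array(p["D"],float))[0,0]
            ray=R.T@np.array([d[0],d[1],1]);c=-R.T@t
            h=0.05 if "wall" in k else 0.
            s=(h-c[2])/ray[2]; print(k,round(r["score"],2),(int(u),int(v)),(c+s*ray).round(4))
E
```

```text
pics
{'clock': 0.0, 'joint_positions': array([-9.20898697e-01,  3.59354321e-01,  1.10653924e-02, -3.44956963e-04,
       -1.22413497e+00, -2.88071612e-01]), 'qvel': array([ 0.0005983 , -0.0003085 , -0.0018194 , -0.00010735, -0.00099185,
        0.00067064]), 'joint_efforts': array([-5.42303678e-04, -5.82724357e+01,  2.93059194e+01,  6.99701786e+00,
        7.06247418e-03, -1.53426822e-04]), 'tool_pos': array([ 0.23871879, -0.63085735,  0.23364754]), 'tool_rot': array([-1.79869920e-01,  9.83690055e-01,  7.99216790e-04, -2.23154772e-04]), 'contact_force': array([-0.18728569, -0.53280993,  0.6044407 ]), 'torque': array([ 0.01741959, -0.00791488, -0.00651913]), 'finger_force': 0.0, 'opening': 0.08740563249387416}
top 486.0483996172388 259.7490198347424 192.68579990488328 [[-0.02071976 -0.99973424 -0.01010604]
 [-0.99755817  0.02134688 -0.06649812]
 [ 0.06669618  0.00870354 -0.99773537]] [0.03910075 0.63835318 0.98979896] [-0.10928419  0.          0.          0.          0.        ]
carrier 0.82 (250, 213) [0.5963 0.0468 0.    ]
wall_front_hinge 0.66 (258, 248) [0.5244 0.0298 0.05  ]
wall
[... 796 characters left out ...]
     ]
carrier 0.83 (267, 206) [0.6072 0.0398 0.    ]
wall_front_hinge 0.82 (278, 169) [0.516  0.0413 0.05  ]
wall_front_edge 0.93 (276, 157) [0.4575 0.0186 0.05  ]
wall_left_hinge 0.55 (297, 189) [0.5867 0.1038 0.05  ]
wall_left_edge 0.78 (326, 190) [0.5687 0.1692 0.05  ]
wall_left_edge 0.74 (310, 273) [0.8356 0.1878 0.05  ]
wall_right_hinge 0.68 (242, 181) [ 0.5958 -0.0251  0.05  ]
wall_right_hinge 0.67 (322, 190) [0.5715 0.16   0.05  ]
wall_right_edge 0.72 (215, 176) [ 0.5999 -0.0926  0.05  ]
wall_right_edge 0.26 (276, 159) [0.472  0.0221 0.05  ]
reagent 0.9 (211, 255) [ 0.8043 -0.0185  0.    ]
dish 0.76 (312, 274) [0.7876 0.1859 0.    ]
slide_box 0.96 (132, 235) [ 0.8044 -0.2028  0.    ]
```

View pics/top0.png

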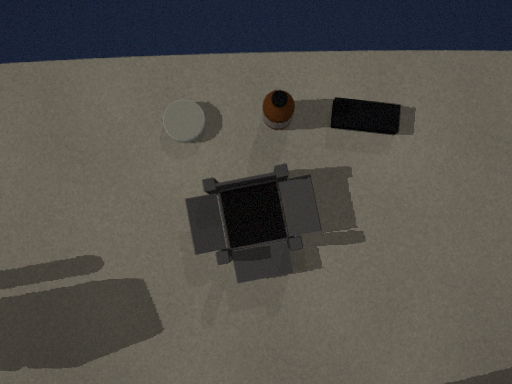

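View pics/scene0.png

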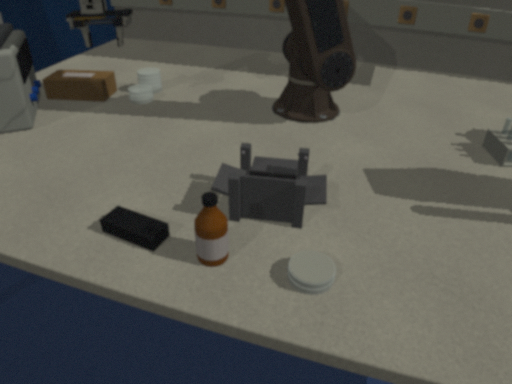

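The pictures show the carrier at about (250, 213) in the top view, yawed about 0.17 rad. Its walls are flat, and the bystanders are well behind it. Next I'll refine the pose with depth and check IK for a 45° tilted finger.

```bash
cat > h.py <<'E'
from bench import *
import numpy as np, cv2
from scipy.spatial.transform import Rotation as Ro
def cloud(p):
    K=np.array([[p["fx"],0,p["cx"]],[0,p["fy"],p["cy"]],[0,0,1]])
    v,u=np.nonzero(p["depth"]>0); z=p["depth"][v,u]
    d=cv2.undistortPoints(np.stack([u,v],1).astype(float)[:,None],K,np.array(p["D"],float))[:,0]
    return (np.c_[d,np.ones(len(d))]*z[:,None]-np.array(p["t"]))@np.array(p["R"])
# wall outward angles in the carrier frame
OUT=dict(front=np.pi,left=np.pi/2,right=-np.pi/2)
def frame(w,car):
    a=car[2]+OUT[w]; o=np.array([np.cos(a),np.sin(a),0])
    return o,np.array([-o[1],o[0],0]),np.array([car[0],car[1],0])
def ori(w,car,phi,flip):
    o,s,_=frame(w,car); z=-o*np.sin(phi)-np.array([0,0,np.cos(phi)])
    y=s*flip; return Ro.from_matrix(np.stack([np.cross(y,z),y,z],1)).as_quat(),z
H=.0095; OV=float(finger_overhang() if callable(finger_overhang) else finger_overhang)
def tcp(w,car,rho,h,phi,flip):
    """TCP for the inner/upper tip corner at distance rho from the middle, height h"""
    o,s,c=frame(w,car); q,z=ori(w,car,phi,flip)
    n=-o*np.cos(phi)+np.array([0,0,np.sin(phi)])
    return c+o*rho+np.array([0,0,h])-n*H-z*OV, q
def arc(th,phi,ins=.015,r=None):
    """corner (rho,h) with the wall at angle th: finger side on the edge, or corner on the outer face"""
    R=lambda a,b:(.064+a*np.cos(th)+b*np.sin(th), .05+a*np.sin(th)-b*np.cos(th))  # a along the wall, b outward of inner face
    if th<np.pi/2-phi:
        e=R(.065,.006); return e[0]-ins*np.sin(phi), e[1]-ins*np.cos(phi)
    return R(.065-ins,.006)
E
python3 - <<'E'
from h import *
from scipy.optimize import minimize
P=cloud(get_image("top"))
P=P[np.hypot(P[:,0]-.597,P[:,1]-.043)<.2]
def loc(P,c):
    d=P[:,:2]-c[:2]; C,S=np.cos(c[2]),np.sin(c[2]); return np.c_[d@[C,S],d@[-S,C]]
def inside(q):
    x,y=q.T; a=abs(x);b=abs(y)
    return ((a<.063)&(b<.063))|((a<.057)&(b<.129))|((b<.057)&(x<0)&(x>-.129))|((abs(a-.07)<.012)&(abs(b-.07)<.012))|((b<.07)&(x>0)&(x<.075))
top=P[:,2]>.03
f=lambda c:(inside(loc(P,c))!=top).sum()
best=min((minimize(f,[.597+a,.043+b,.172],method="Nelder-Mead",options=dict(initial_simplex=np.array([[.597+a,.043+b,.172],[.604+a,.043+b,.172],[.597+a,.05+b,.172],[.597+a,.043+b,.22]]))) for a in(-.006,0,.004) for b in(-.004,.004)),key=lambda r:r.fun)
c=best.x; print(c,best.fun,top.sum()); q=loc(P,c)
for n,m in dict(base=(abs(q)<.04).all(1),f_in=(abs(q[:,1])<.04)&(abs(q[:,0]+.08)<.008),f_out=(abs(q[:,1])<.04)&(abs(q[:,0]+.118)<.008),l_in=(abs(q[:,0])<.04)&(abs(q[:,1]-.08)<.008),l_out=(abs(q[:,0])<.04)&(abs(q[:,1]-.118)<.008),r_in=(abs(q[:,0])<.04)&(abs(q[:,1]+.08)<.008),r_out=(abs(q[:,0])<.04)&(abs(q[:,1]+.118)<.008)).items(): print(n,np.median(P[m,2]).round(4))
hi=P[:,2]>.09
for sx in(-1,1):
  for sy in (-1,1):
    m=hi&(abs(q[:,0]-.07*sx)<.025)&(abs(q[:,1]-.07*sy)<.025); print(sx,sy,q[m].min(0).round(4),q[m].max(0).round(4),np.median(P[m,2]))
np.save("car.npy",c)
for w in OUT:
  for phi in (.6,.8,1.):
    for fl in (1,-1):
      out=[]
      for th in (-.3,0,.4,.8,1.2,1.6):
        p_,q_=tcp(w,c,*arc(th,phi),phi,fl); j=ik(p_,q_); out.append(None if j is None else np.round(j,1).tolist())
      print(w,phi,fl,[o is not None for o in out],out[1],out[-1])
E
```

```text
[0.59395924 0.04088721 0.16908713] 569.0 10899
base 0.0501
f_in 0.0508
f_out 0.0528
l_in 0.0528
l_out 0.0596
r_in 0.0549
r_out 0.0661
-1 -1 [-0.0818 -0.0824] [-0.0556 -0.058 ] 0.11467036372155609
-1 1 [-0.0822  0.0549] [-0.056  0.082] 0.11448397136569204
1 -1 [ 0.0581 -0.0817] [ 0.082  -0.0458] 0.11470848169310023
1 1 [0.0579 0.0456] [0.0821 0.0821] 0.11443448277108441
front 0.6 1 [False, False, False, False, False, False] None None
front 0.6 -1 [False, False, False, False, False, False] None None
front 0.8 1 [True, True, True, True, False, False] [-0.5, 0.2, -0.9, -2.0, -0.5, -2.2] None
front 0.8 -1 [True, True, True, True, False, False] [-0.5, 0.2, -0.9, -2.0, -0.5, 1.0] None
front 1.0 1 [False, False, False, True, True, True] None [-0.6, 0.2, -0.9, -2.1, -0.7, -2.1]
front 1.0 -1 [False, False, False, True, True, True] None [-0.6, 0.2, -0.9, -2.1, -0.7, 1.1]
left 0.6 1 [True, True, True, True, True, True] [0.9, 0.6, -0.5, 0.6, -1.0, -1.1] [0.8, 0.5, -0.5, 0.6, -1.0, -1.0]
left 0.6 -1 [True, True, True, True, True, True] [0.9, 0.6, -0.5, 0.6, -1.0, 2.0] [0.8, 0.5, -0.5, 0.6, -1.0, 2
[... 476 characters left out ...]
1 [True, True, True, True, True, True] [-0.2, 0.7, 0.1, -0.6, -1.3, -2.5] [-0.1, 0.5, 0.1, -0.6, -1.3, -2.6]
right 0.6 -1 [True, True, True, True, True, True] [-0.2, 0.7, 0.1, -0.6, -1.3, 0.6] [-0.1, 0.5, 0.1, -0.6, -1.3, 0.5]
right 0.8 1 [True, True, True, True, True, True] [-0.3, 0.7, 0.2, -0.7, -1.5, -2.4] [-0.2, 0.6, 0.1, -0.7, -1.5, -2.5]
right 0.8 -1 [True, True, True, True, True, True] [-0.3, 0.7, 0.2, -0.7, -1.5, 0.7] [-0.2, 0.6, 0.1, -0.7, -1.5, 0.6]
right 1.0 1 [True, True, True, True, True, True] [-0.4, 0.8, 0.3, -0.8, -1.6, -2.4] [-0.3, 0.7, 0.2, -0.8, -1.6, -2.5]
right 1.0 -1 [True, True, True, True, True, True] [-0.4, 0.8, 0.3, -0.8, -1.6, 0.8] [-0.3, 0.7, 0.2, -0.8, -1.6, 0.7]
```

```bash
cat >> h.py <<'E'
def tcp2(w,car,rho,h,phi,psi,flip=1):
    """as tcp, with the approach turned by psi about the vertical; rho is for the innermost finger corner"""
    c3=np.array([car[0],car[1],car[2]+psi]); q,z=ori(w,c3,phi,flip)
    o,s,c=frame(w,car); o2,_,_=frame(w,c3)
    n=-o2*np.cos(phi)+np.array([0,0,np.sin(phi)])
    return c+o*(rho+.021*abs(np.sin(psi)))+np.array([0,0,h])-n*H-z*OV, q
E
python3 - <<'E'
from h import *
c=np.load("car.npy")
ths=(-.3,0,.4,.8,1.2,1.6)
for psi in (-1,-.8,-.6,-.4,-.2,0,.2,.4,.6,.8,1):
  s=[]
  for phi in (.5,.6,.7,.8,.9,1.,1.1):
    s.append("".join("X" if ik(*tcp2("front",c,*arc(th,phi),phi,psi)) is not None else "." for th in ths))
  print(psi,s)
for psi in(-.8,-.4,.4,.8): print(psi,[np.round(j,2).tolist() for th in(0,1.6) for fl in(1,-1) for j in [ik(*tcp2("front",c,*arc(th,.8),.8,psi,fl))] if j is not None])
E
```

```text
-1 ['......', '......', '......', '......', '......', '......', '......']
-0.8 ['......', '......', '......', '......', '......', '......', '......']
-0.6 ['......', '......', '......', '......', '......', '......', '......']
-0.4 ['......', '......', '..X...', '......', '......', '......', '......']
-0.2 ['......', '......', 'XX....', '..XX..', '....XX', '......', '......']
0 ['......', '......', 'XX....', 'XXXX..', '.XXXXX', '...XXX', '.....X']
0.2 ['......', 'XX....', 'XXXX..', 'XXXX..', 'XXXXXX', 'XXXXXX', 'XXXXXX']
0.4 ['XXXXXX', '.XXXXX', 'XXX.XX', 'XXXXXX', 'XXXXXX', 'XXXXXX', 'XXXXXX']
0.6 ['XXXXXX', 'X..XXX', 'XXXX..', 'XXXXXX', 'XXXXXX', 'XXXXXX', 'XXXXXX']
0.8 ['...XXX', 'XXX...', 'XXXXXX', 'XXXXXX', 'XXXXXX', 'XXXXXX', 'XXXXXX']
1 ['XXX...', 'XXXXXX', 'XXXXXX', 'XXXXXX', 'XXXXXX', 'XXXXXX', 'XXXXXX']
-0.8 []
-0.4 []
0.4 [[-0.42, 0.27, -0.69, -1.45, -0.65, -2.49], [-0.42, 0.27, -0.69, -1.45, -0.65, 0.66], [-0.19, 0.12, -0.6, -1.21, -0.55, -2.97], [-0.19, 0.12, -0.6, -1.21, -0.55, 0.17]]
0.8 [[-0.39, 0.36, -0.54, -1.15, -0.88, -2.48], [-0.39, 0.36, -0.54, -1.15, -0.88, 0.66], [-0.28, 0.25, -0.45, -1.05, -0.9, -2.76], [-0.28, 0.25, -0.45, -1.05, -0.9, 0.38]]
```

```bash
cat >> h.py <<'E'
def raise_wall(w,phi,psi,flip,mid=None):
    c=np.load("car.npy"); P=lambda rho,h:tcp2(w,c,rho,h,phi,psi,flip)
    o,_,_=frame(w,c); p0,q=P(.118,.029); z=Ro.from_quat(q).as_matrix()[:,2]
    pre=p0-z*.11
    if mid is not None: reach(mid,q)
    reach(pre,q); f0=np.array(observe()["contact_force"])
    F=lambda:(np.array(observe()["contact_force"])-f0)
    servo_line(p0,q,v=.1); print("in",observe()["tool_pos"]-p0,F().round(1))
    for th in (0.05,.3,.55,.8,1.05,1.25):
        servo_line(P(*arc(th,phi))[0],q,v=.08); f=F(); print(th,f.round(1))
        if np.linalg.norm(f)>30: print("STOP"); return
    for th in np.arange(1.3,1.70,.025):
        servo_line(P(*arc(th,phi))[0],q,v=.03); f=F(); push=f@o; print(round(th,3),round(push,1),f.round(1))
        if push>22 and th>1.45 or push>35: break
    last=observe()["tool_pos"]
    servo_line(last+o*.06,q,v=.1); servo_line(last+o*.1+np.array([0,0,.12]),q,v=.2)
    print("clock",observe()["clock"],F().round(1))
E
python3 - <<'E'
from h import *
gripper_close(); print(observe()["opening"])
raise_wall("right",.8,0,-1)
p=get_image("top"); cv2.imwrite("pics/top1.png",p["frame"][100:300,130:380,::-1])
c=np.load("car.npy");P=cloud(p);d=P[:,:2]-c[:2];C,S=np.cos(c[2]),np.sin(c[2]);q=np.c_[d@[C,S],d@[-S,C]]
m=(abs(q[:,0])<.04)&(P[:,2]>.10)&(q[:,1]>-.09)&(q[:,1]<-.04); print(m.sum(),q[m].min(0),q[m].max(0))
E
```

```text
0.00036240155211095015
in [ 0.00038229 -0.00057921  0.00044085] [-0.1  0.9  0.5]
0.05 [ 1.3 -0.6  0.8]
0.3 [0.8 0.9 0.1]
0.55 [0.8 1.  0.8]
0.8 [ 0.7 -0.3  0.2]
1.05 [ 1.1 -0.5  0.8]
1.25 [1.3 0.4 1. ]
1.3 1.2 [ 1.1 -1.  -0.4]
1.325 1.9 [ 1.6 -1.7  0.5]
1.35 4.6 [ 1.5 -4.5 -0.1]
1.375 7.2 [ 2.1 -6.9 -0.4]
1.4 9.1 [ 2.3 -8.9 -0.9]
1.425 5.2 [ 2.2 -4.9 -0.1]
1.45 4.5 [ 1.8 -4.3  1.2]
1.475 2.7 [ 2.2 -2.4  1.6]
1.5 3.1 [ 1.9 -2.9  3.1]
1.525 1.1 [ 1.3 -0.9  2. ]
1.55 -0.8 [0.7 0.9 0.7]
1.575 0.8 [ 1.1 -0.6  1.1]
1.6 1.7 [-0.8 -1.9  0.7]
1.625 1.8 [ 0.3 -1.8  0.7]
1.65 2.2 [-1.4 -2.5 -0.4]
1.675 5.7 [ 0.4 -5.7  0.5]
clock 13.4583 [ 1.2 -0.1 -0.1]
162 [-0.03969569 -0.07177816] [ 0.03984476 -0.06525821]
```

```bash
cat > chk.py <<'E'
from h import *
def chk(name,view="top"):
    p=get_image(view); cv2.imwrite(name,cv2.resize(p["frame"][100:300,130:380,::-1],None,fx=2,fy=2))
    c=np.load("car.npy");P=cloud(p);d=P[:,:2]-c[:2]
    for w,a in OUT.items():
        o,s,_=frame(w,c);r=d@o[:2];t=d@s[:2]; m=(abs(t)<.04)&(r>.04)&(r<.1)&(P[:,2]>.1)&(P[:,2]<.13); print(w,m.sum(),r[m].mean() if m.any() else None)
E
python3 - <<'E'
from chk import *
t=observe()["tool_pos"]; servo_line(t+np.array([0,0,.15]),v=.25)
c=np.load("car.npy"); p0,q=tcp2("left",c,.30,.35,.8,0,1)
raise_wall("left",.8,0,1,mid=p0)
chk("pics/top2.png")
E
```

```text
in [0.00028749 0.00068723 0.00035307] [ 1.4  0.1 -0.8]
0.05 [ 0.8 -0.7 -0.8]
0.3 [ 0.7 -0.4  0.3]
0.55 [ 1.2  0.1 -1.2]
0.8 [ 0.6  0.6 -0.6]
1.05 [ 0.4  0.7 -0.5]
1.25 [-0.1  1.2 -1.2]
1.3 3.6 [ 0.7  3.8 -2.8]
1.325 5.5 [-1.3  5.4 -3.2]
1.35 9.2 [-3.7  8.7 -3.5]
1.375 -0.3 [ 1.  -0.2 -0.3]
1.4 2.7 [-0.   2.7 -1. ]
1.425 1.8 [ 0.3  1.9 -0.2]
1.45 1.0 [ 1.1  1.2 -0.9]
1.475 0.8 [ 0.6  1.  -0.2]
1.5 -0.6 [ 1.1 -0.4 -0.3]
1.525 1.0 [-0.1  0.9 -1. ]
1.55 1.3 [-1.   1.2 -1.5]
1.575 1.9 [-1.3  1.7 -0.3]
1.6 2.5 [-0.6  2.5 -1. ]
1.625 6.6 [-3.6  6.1 -1. ]
1.65 11.0 [-8.3  9.7  0.3]
1.675 17.1 [-12.2  15.3   1.4]
clock 25.8083 [ 1.2 -0.7 -0.3]
front 0 None
left 173 0.06809727138602388
right 160 0.0682870579261605
```

View pics/top2.png

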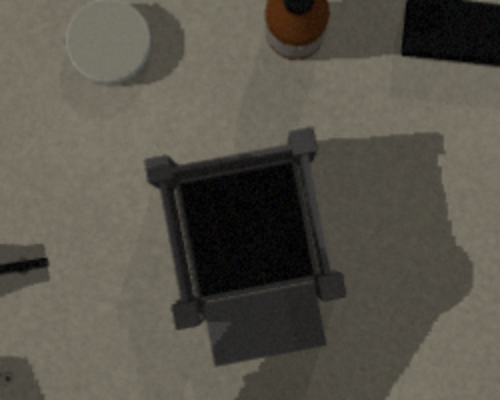

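Both side walls stand (the top view shows them in line with the posts). The front wall is still flat at about (265, 325) in the crop.

```bash
python3 - <<'E'
from h import *
c=np.load("car.npy"); print(observe()["joint_positions"].round(2))
for psi,phi in((.4,.9),(.5,.9),(.6,.9)):
  p0,q=tcp2("front",c,.118,.029,phi,psi,-1); z=Ro.from_quat(q).as_matrix()[:,2]
  for p in(p0,p0-z*.05,p0-z*.11,p0-z*.11+[0,0,.1],p0+[-.05,-.1,.2], p0+[0,0,.25]):
    j=ik(p,q); print(psi,p.round(3),None if j is None else j.round(2))
  o=frame("front",c)[0];p1=tcp2("front",c,*arc(1.6,phi),phi,psi,-1)[0]
  for p in(p1,p1+o*.06,p1+o*.1+[0,0,.12],p1+o*.06+[0,0,.12]):
    j=ik(p,q); print("  out",p.round(3),None if j is None else j.round(2))
E
```

```text
[ 0.98  0.5  -0.27  0.52 -1.47 -1.05]
0.4 [0.459 0.013 0.027] [-0.59  0.38 -0.73 -1.58 -0.8   0.97]
0.4 [ 0.426 -0.008  0.058] [-0.63  0.26 -0.74 -1.44 -0.83  0.82]
0.4 [ 0.387 -0.033  0.095] [-0.69  0.11 -0.75 -1.28 -0.89  0.65]
0.4 [ 0.387 -0.033  0.195] [-0.53 -0.19 -0.67 -1.07 -0.92  0.14]
0.4 [ 0.409 -0.087  0.227] [-0.62 -0.13 -0.55 -1.02 -1.03  0.13]
0.4 [0.459 0.013 0.277] [-0.06 -0.31 -0.59 -0.83 -0.68 -0.43]
  out [0.508 0.021 0.098] [-0.37  0.18 -0.62 -1.41 -0.69  0.49]
  out [0.449 0.011 0.098] [-0.47  0.12 -0.71 -1.38 -0.76  0.55]
  out [0.41  0.005 0.218] [-0.27 -0.28 -0.68 -1.01 -0.76 -0.11]
  out [0.449 0.011 0.218] [-0.2  -0.21 -0.63 -1.02 -0.7  -0.13]
0.5 [0.458 0.012 0.027] [-0.56  0.39 -0.68 -1.47 -0.84  0.91]
0.5 [ 0.427 -0.013  0.058] [-0.62  0.28 -0.69 -1.35 -0.88  0.79]
0.5 [ 0.391 -0.042  0.095] [-0.69  0.16 -0.69 -1.21 -0.96  0.67]
0.5 [ 0.391 -0.042  0.195] [-0.58 -0.11 -0.62 -1.05 -1.03  0.25]
0.5 [ 0.408 -0.088  0.227] [-0.65 -0.08 -0.51 -1.   -1.12  0.21]
0.5 [0.458 0.012 0.277] [-0.21 -0.24 -0.52 -0.92 -0.86 -0.21]
  out [0.507 0.02  0.098] [-0.38  0.21
[... 157 characters left out ...]
ut [0.448 0.01  0.218] [-0.3  -0.15 -0.59 -1.04 -0.85  0.02]
0.6 [0.457 0.011 0.027] [-0.54  0.41 -0.63 -1.38 -0.88  0.88]
0.6 [ 0.429 -0.017  0.058] [-0.6   0.31 -0.64 -1.28 -0.93  0.78]
0.6 [ 0.395 -0.049  0.095] [-0.68  0.21 -0.63 -1.15 -1.02  0.68]
0.6 [ 0.395 -0.049  0.195] [-0.61 -0.04 -0.56 -1.03 -1.11  0.33]
0.6 [ 0.407 -0.089  0.227] [-0.67 -0.02 -0.47 -0.98 -1.2   0.28]
0.6 [0.457 0.011 0.277] [-0.29 -0.17 -0.47 -0.96 -0.99 -0.07]
  out [0.506 0.019 0.098] [-0.39  0.24 -0.54 -1.27 -0.85  0.52]
  out [0.447 0.009 0.098] [-0.48  0.19 -0.62 -1.25 -0.9   0.59]
  out [0.407 0.002 0.218] [-0.43 -0.14 -0.58 -1.03 -1.02  0.15]
  out [0.447 0.009 0.218] [-0.36 -0.09 -0.54 -1.04 -0.96  0.12]
```

```bash
python3 - <<'E'
from chk import *
t=observe()["tool_pos"]; servo_line(t+np.array([0,0,.15]),v=.25)
goto_joints([-0.921,.2,.012,0,-1.224,-.288])
c=np.load("car.npy"); p0,q=tcp2("front",c,.118,.029,.9,.5,-1)
raise_wall("front",.9,.5,-1,mid=p0+[-.05,-.1,.2])
goto_joints([-0.921,.2,.012,0,-1.224,-.288])
chk("pics/top3.png"); print(observe()["clock"])
p=get_image("scene"); cv2.imwrite("pics/scene3.png",p["frame"][:,:,::-1])
E
```

```text
in [-7.03615824e-05 -1.74867417e-04  3.13337942e-04] [ 0.9 -0.7 -1.4]
0.05 [ 0.4 -1.3 -0.5]
0.3 [ 1.4  0.2 -0.8]
0.55 [ 0.4  0.1 -0.6]
0.8 [-0.5 -0.3 -1.3]
1.05 [ 0.2 -0.3 -2.1]
1.25 [ 0.3 -0.7 -1.6]
1.3 1.0 [-1.  -0.5 -1.4]
1.325 2.3 [-2.3 -0.6 -1.5]
1.35 0.9 [-0.8 -0.5 -1.6]
1.375 2.4 [-2.4 -0.3 -1.3]
1.4 5.4 [-5.3 -1.  -0.5]
1.425 7.5 [-7.1 -3.1  0.8]
1.45 11.2 [-10.3  -6.    1.9]
1.475 0.6 [-0.6  0.1 -1.3]
1.5 3.5 [-3.4 -0.7  0.1]
1.525 2.7 [-2.8 -0.1  0.3]
1.55 2.3 [-2.2 -1.   0.4]
1.575 0.0 [ 0.2 -1.2 -0. ]
1.6 -0.1 [ 0.1  0.1 -0.8]
1.625 -0.8 [ 0.7  0.4 -1.1]
1.65 0.5 [-0.3 -0.9  0.3]
1.675 1.7 [-1.6 -0.2  1.2]
clock 41.0833 [ 0.3  0.3 -0.8]
front 159 0.06812742409074142
left 172 0.06810946835750649
right 160 0.0682340835925495
43.4667
```

View pics/top3.png

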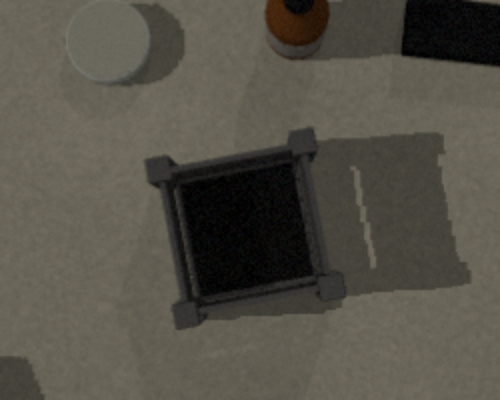

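All three walls stand between their posts, at matching positions of about 68.1 mm, and they stayed up after release. The bystanders haven't moved, so I'm handing the job in.

```bash
python3 -c "
from bench import *
print(close_job())"
```

```text
the job is handed in; nothing more can be done
None
```

I raised all three walls until they clicked and stayed up on their own, left the bottle, dishes and slide box untouched, and handed the job in after about 43 s (highest push force read: about 17 N).

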